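# Switch the test bench's air selector to its cross port and start the test

### The arm

A 6-joint arm with a two-finger parallel gripper is mounted at the origin on the work surface. World frame = base frame: x ahead of the robot, y to its left, z up, the work surface at z = 0. Lengths are in m, angles in rad, forces in N, time in s.
With the tool pointing down it reaches from about 0.35 to 0.775 m from the base axis. Payload 5.5 kg.
Tool frame: the origin (TCP) lies midway between the tips of the shut fingers; the grasp point (between the pads) lies manip.hold_point_z behind it (manip.hold_point_z is the distance from the TCP to the grasp point, in m); z points along the fingers, y is the direction in which the jaws open and shut (so a half turn about z gives the same grasp; the last joint's range is limited). The gripper opens to 85 mm and grips with 20 to 120 N. Pads are 22 mm wide; open, the fingers measure 114 mm over their backs; the gripper's body (76 mm by 85 mm) begins 54 mm behind the grasp point. The pads swing forward as they close: fully open they stand 13 mm farther back than shut.
Start: joints at [1.012, 0.313, 0.046, 1.304, 0, 1.431], TCP at [0.234, 0.525, 0.199] pointing down, gripper open.
Joint ranges: [-2.76, 2.76], [-0.86, 1.69], [-1.03, 1.26], [-2.2, 2.34], [-1.47, 1.5], [-3.14, 3.14]. Speed limits (rad/s): [2.57, 2.57, 3.14, 3.14, 3.14, 3.14].

### API

Orientations are given as a unit quaternion [w, x, y, z].
In Python, from plant import manip gives the robot as it stands.
- The arm moves only by the shell command python3 -m inch 'ROWS' [FORCE]. ROWS is JSON, a list of rows, each an object with "jaw": the closure, from -1 (fully open) to 1 (shut); "linear": the shift along the world's x, y, z in m, a list of three; "turn": the turn, a rotation vector about the world's x, y, z in degrees, a list of three. A call has 1 to 8 rows; each row is the pose to reach, as a shift and turn from the pose commanded when the call began; what a row does not reach only later rows make up. A row lasts 1/12 s, in which the tool goes at most 41.7 mm and 7.16 degrees, less where a joint would pass 70% of its speed; a pose out of reach is approached as far as the arm can. A call with a gripper value outside its range is refused whole. The fingers move at their own pace and stop on an object; FORCE is the grip in N (left out, the last holds). Time passes only in rows, so rows that repeat a pose let the fingers close. It gives the time, the measured TCP pose, the force and the opening at its end, in the units of the state.
- manip.get_state(): the state, without advancing time (a new reading comes with each control period).
- manip.capture(name): name is "scene" or "top"; returns a dict with "pixels" (480x640x3 uint8, red, green, blue), "K" (3x3 intrinsics, pixels), "R" (3x3) and "t" (3): a world point X has camera coordinates R X + t. Camera axes: x right, y down, z forward; pixel columns grow to the right and rows downward; lengths in m; the calibration is good to about 2 mm. A picture is of the moment at which its call begins. There is no depth.
- manip.hand_in(): hands the job in, once; it reports no verdict.
The state is a dict: "time": time; "joint_pos": joint angles; "joint_vel": joint speeds; "effort": joint torques, N m; "tcp_pos": TCP position; "eef_rot": TCP orientation; "ft_force": force on the tool from outside, world axes, zero at the start; "torque": the same for the moment, N m; "gripper_width": finger opening in m.
Only numpy, scipy, OpenCV 4.12 (cv2) and the standard library are available. Lean on these libraries where they do the work, as an engineer would, in place of code of your own. Each camera call takes 0.05 s, during which the arm holds its last target. There are 200 camera calls.

### The job

With your fingertips, push the tab of the round air selector around until it rests in the stop whose label carries the cross; push the tab from one side, do not grip it. Then press the button on the small grey box fully down and let it come back up, to start the test. Press the button only once the selector is set, and leave the loose parts and tools lying about where they are.

Things in the scene. Friction and masses are not known exactly. Their poses are not given: they have to be found in the camera images.
- pivot (a point): centre of the round selector, on the dial's upright axis, at the top face of its aluminium base (15 mm above the table). The base is a fixed disc of 300 mm diameter; on it turns a grey dial, 90 mm in diameter, its top 47 mm above the table (a 28 mm hub reaches 53 mm). The point's axes are the base's: the dial's four stops lie 40 degrees apart in a fan about the base's -x direction, roughly towards the robot
- dial (a joint): angle of the dial in rad, counter-clockwise seen from above; at 0 the tab points 20 degrees clockwise of the base's -x. Detents hold the tab at four stops: -0.698, 0, 0.698 and 1.396, with hard ends at -0.85 and 1.55. Between stops the detent must be pushed over (up to about 0.25 N m, some 3.5 N at the tab); past half-way it moves on into the next stop by itself and stays. It starts at or near the stop 0, which has no label but a plain metal disc
- tab (a point): the middle of the free part of the black tab, 74 mm from the dial's axis. The tab is an upright black fin fixed to the dial's rim, standing out radially: 10 mm thick, its tip 90 mm from the axis, its free part from 45 to 90 mm, its underside 24 mm and its top 54 mm above the table (this point is 39 mm above it). Beneath it is only the base's flat top
- aim (a point): the point on the tab's centre line 120 mm from the dial's axis (in front of the tab's tip, at the height of the base's top): it lies over a label's centre when the tab rests in that label's stop
- label_cross: white label disc, 44 mm across and 3 mm thick, fixed on the base 120 mm from the dial's axis, with a black cross of two bars, 36 by 8 mm: the wanted stop. The three labels are dealt differently over the stops -0.698, 0.698 and 1.396. Origin at the centre of its underside, on the base's top
- label_ring: the same disc with a black ring of 35 mm: another stop
- label_square: the same disc with a solid black 24 mm square: another stop
- start_top (a point): centre of the top of the black round push button, 32 mm across, in the middle of a fixed plain grey box (80 by 80 by 36 mm) on the table to the right of the selector; 50 mm above the table when up; it is pressed straight down
- start (a joint): how far the button is down, m: 0 is up, 0.006 is fully down, which takes 5 N; it springs back
- fitting_a: loose brass and steel fitting, 24 mm across, 36 mm tall, standing on the rear of the selector's base; about 20 mm is the most it may be shifted; not part of the job
- fitting_b: loose brass plug, 22 mm across, 32 mm tall, standing on the rear of the selector's base; about 20 mm is the most it may be shifted; not part of the job
- collar: loose steel collar, 36 mm across, 18 mm tall, behind the button box; about 20 mm is the most it may be shifted; not part of the job
- cup: loose grey cup, 70 mm across, 60 mm tall, on the left of the table; about 20 mm is the most it may be shifted; not part of the job
- driver: screwdriver lying on the right of the table; about 20 mm is the most it may be shifted; not part of the job
- spanner: spanner lying at the front right of the table; about 20 mm is the most it may be shifted; not part of the job
- jar: closed jar, 56 mm across, 75 mm tall, on the left of the table; about 20 mm is the most it may be shifted; not part of the job
Things that resemble listed ones, but are neither listed nor needed, are in the scene too. What is shaped like the part that bears start_top but red is not meant.

How it is judged:
On the way, in this order (a step that is already met when the one before it is completed fails the run):
1. the tab rests in the stop with the cross label (horizontal distance between aim and label_cross below 0.013 m and velocity of joint dial between -0.15 and 0.15 rad/s), for 0.3 s.
2. the button is pressed down (value of joint start above 0.0045 m), for 0.04 s.
At the end, for the whole second after the job is handed in: The selector's tab rests within 13 mm (at the label's radius, about 6 degrees) of the cross label's centre line, and the button, having been pressed down at least 4.5 mm after that, is up again (less than 1.5 mm down) (horizontal distance between aim and label_cross below 0.013 m and value of joint start below 0.0015 m and velocity of joint dial between -0.05 and 0.05 rad/s); the robot touches nothing.
It fails at once if the button is pressed (more than 3 mm) while the selector is not at the cross (value of joint start above 0.003 m and horizontal distance between aim and label_cross above 0.016 m).
It fails at once if the tab is gripped: the fingers press on both of its faces at once (contact force between the fingers and dial_c2 above 2 N and contact force between the fingers and dial_c3 above 2 N).
It fails at once if a loose part or tool is lifted, carried or shifted by more than 20 mm (distance of any of fitting_a, fitting_b, collar, cup, driver, spanner, jar from where it was at the start of the episode above 0.02 m).
It also fails if it takes over 45 s, if anything falls off the work surface, if the arm or the gripper's body presses on something with over 40 N, if the wrist force passes 120 N, or if a joint passes its speed limit or range.

## Working session

There is one attempt and no reset: what is moved stays moved. The work goes in short steps, Python scripts to look and compute and a shell command to move; the robot and the scene stay as the last step left them, time stands still between calls to the robot, and variables do not carry over. Pictures are saved under pics/ and viewed, about 8 in all and at most 12, crops included, and the job is handed in when it is done.

```bash
mkdir -p pics; ls; cat > h.py <<'E'
import numpy as np, cv2
from plant import manip
def cap(n,f=None):
    c=manip.capture(n)
    if f: cv2.imwrite('pics/'+f,c['pixels'][:,:,::-1])
    np.savez('/tmp/'+n,**{k:np.array(c[k]) for k in('pixels','K','R','t')})
    return c
def ld(n): return dict(np.load('/tmp/'+n+'.npz'))
def ray(c,u,v,z):
    d=c['R'].T@np.linalg.inv(c['K'])@np.array([u,v,1.]); o=-c['R'].T@c['t']
    return o+d*(z-o[2])/d[2]
def proj(c,X):
    p=c['K']@(c['R']@np.array(X)+c['t']); return p[:2]/p[2]
E
python3 - <<'E'
from h import *
for n in('top','scene'):
    c=cap(n,n+'1.png'); print(n,-c['R'].T@c['t'],c['K'][0,0])
s=manip.get_state(); print(s, manip.hold_point_z)
E
```

```text
pics
top [ 0.20237056 -0.00533809  1.29706702] 453.9086248051474
scene [1.2553348  0.02279806 0.81549059] 488.35718764395943
{'time': 0.1, 'joint_pos': array([1.01242400e+00, 3.13934174e-01, 4.51275654e-02, 1.30364901e+00,
       3.70766871e-05, 1.43119234e+00]), 'joint_vel': array([ 2.59490002e-04, -1.88505845e-03,  1.82937172e-03, -3.56188380e-03,
        8.14588924e-05, -1.64783922e-04]), 'effort': array([ 3.13876626e-03, -4.81725848e+01,  2.99243742e+01,  1.27438045e-02,
       -8.42200302e-05, -2.09585113e-05]), 'tcp_pos': array([0.23354174, 0.52487739, 0.19820737]), 'eef_rot': array([-3.01116465e-04,  2.07857504e-01,  9.78158765e-01, -7.73296684e-04]), 'ft_force': array([-0.28433825,  0.22571524, -0.37271095]), 'torque': array([-0.00127559, -0.0153626 , -0.00778912]), 'gripper_width': 0.08555858647378965} 0.0187
```

View pics/top1.png

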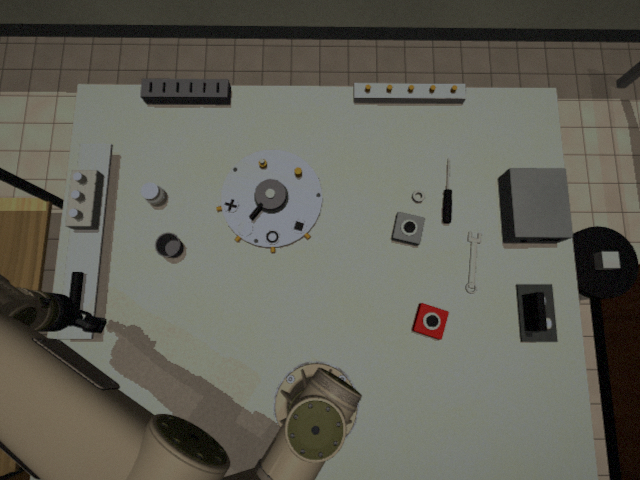

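View pics/scene1.png

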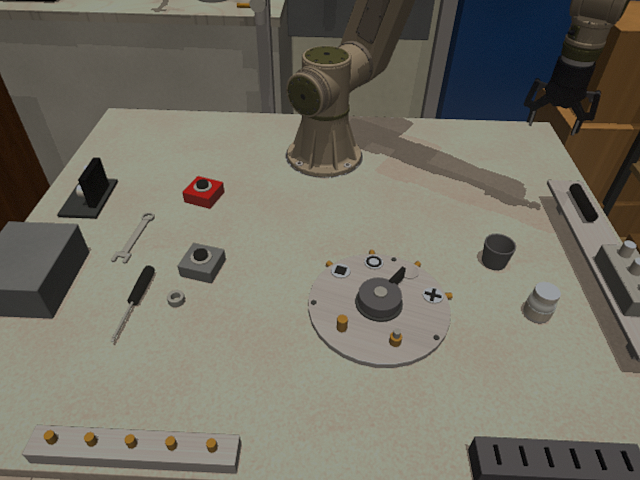

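Top view: the selector hub is at (271,195), the tab points to about (254,214), and the cross is at (232,205). The ring is at (272,237) and the square at (299,226), so the cross is one stop clockwise (-0.698). There are three button-like candidates: the grey box at (409,228), the red box at (431,321) and the black device at (537,312). The grey box fits the description. I'll measure positions and confirm with one enlarged crop.

```bash
cat > m.py <<'E'
from h import *
c=ld('top'); im=c['pixels']; g=cv2.cvtColor(im,cv2.COLOR_RGB2GRAY)
def blobs(mask,x0,y0,x1,y1,z,amin,name):
    m=np.zeros_like(g); m[y0:y1,x0:x1]=mask[y0:y1,x0:x1]*255
    n,l,s,ce=cv2.connectedComponentsWithStats(m)
    for i in range(1,n):
        if s[i,4]>=amin: print(name,s[i],ce[i].round(1),ray(c,*ce[i],z).round(4))
blobs(g<50,215,145,330,255,.018,12,'dark')
blobs((g>50)&(g<120),240,170,300,220,.047,50,'dial')
blobs(g<50,390,205,430,250,.05,12,'btn')
a=cv2.resize(im[140:260,205:335],None,fx=4.5,fy=4.5,interpolation=2)
b=cv2.resize(im[180:260,385:435],None,fx=4.5,fy=4.5,interpolation=2)
o=np.zeros((540,a.shape[1]+b.shape[1],3),np.uint8);o[:,:a.shape[1]]=a;o[:b.shape[0],a.shape[1]:]=b
cv2.imwrite('pics/crop1.png',o[:,:,::-1])
c=ld('scene');g=cv2.cvtColor(c['pixels'],cv2.COLOR_RGB2GRAY)
print('scene')
blobs(g<45,180,235,225,280,.05,12,'btn')
blobs(g<50,325,250,450,305,.018,12,'dark')
E
python3 m.py
```

```text
dark [296 173   6   4  17] [298.4 174.8] [0.6466 0.055  0.018 ]
dark [250 192  38  28 231] [267.7 208.3] [0.5438 0.1427 0.018 ]
dark [226 200  10  11  40] [230.6 204.7] [0.554  0.2509 0.018 ]
dark [295 222   8   8  51] [298.7 225.6] [0.4927 0.0521 0.018 ]
dark [267 231  11  11  36] [271.8 236.4] [0.4604 0.1289 0.018 ]
dial [248 179  41  41 812] [269.7 195.2] [0.5747 0.1348 0.047 ]
btn [404 222  11  10  90] [409.1 226.6] [ 0.4841 -0.2607  0.05  ]
btn [392 235  26  11  61] [403.8 241.2] [ 0.4421 -0.2445  0.05  ]
scene
btn [194 249  14  12 134] [200.1 254.3] [ 0.4923 -0.2601  0.05  ]
btn [212 266   9  14  19] [216.1 272.5] [ 0.5455 -0.2139  0.05  ]
dark [367 257  14  10  48] [373.5 261.5] [0.4613 0.1293 0.018 ]
dark [335 266  11   9  68] [340.  269.9] [0.4924 0.0526 0.018 ]
dark [389 267  16  17 138] [397.6 276.1] [0.5043 0.1811 0.018 ]
dark [425 289  16  12  63] [432.5 294.5] [0.5542 0.2519 0.018 ]
dark [356 293   9  12  39] [359.3 300.1] [0.5784 0.0942 0.018 ]
```

View pics/crop1.png

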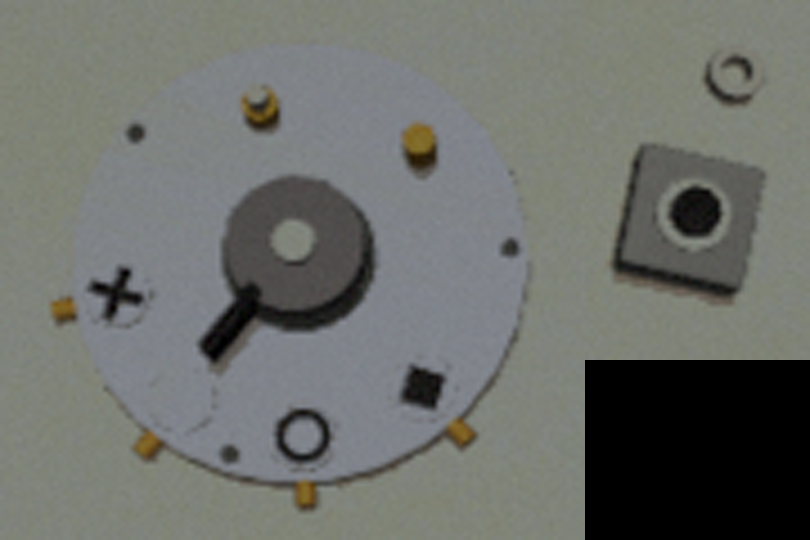

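The crop confirms the cross label at left, one stop clockwise of the tab, and the plain grey box with its black button. Fitting the three labels gives a pivot of about (0.579, 0.1335). Label directions come out near 102°, 182° and 223°, and the 80°/40° chords match within 1.5 mm. The tab is at about 142°. I'll approach its counter-clockwise side with the fingers shut.

```bash
R='x'; python3 -m inch '[{"jaw":1,"linear":[0.26,-0.377,0],"turn":[0,0,-14]},{"jaw":1,"linear":[0.26,-0.377,0],"turn":[0,0,-14]},{"jaw":1,"linear":[0.26,-0.377,0],"turn":[0,0,-14]},{"jaw":1,"linear":[0.26,-0.377,0],"turn":[0,0,-14]},{"jaw":1,"linear":[0.26,-0.377,0],"turn":[0,0,-14]},{"jaw":1,"linear":[0.26,-0.377,0],"turn":[0,0,-14]},{"jaw":1,"linear":[0.26,-0.377,0],"turn":[0,0,-14]},{"jaw":1,"linear":[0.26,-0.377,0],"turn":[0,0,-14]}]'
```

```text
time: 0.77
tcp_pos: [0.4236, 0.249, 0.1988]
eef_rot: [-0.0, 0.325, 0.946, -0.0]
ft_force: [0.1, 0.1, 0.5]
gripper_width: 0.0001
```

```bash
python3 -m inch '[{"jaw":1,"linear":[0.035,-0.05,-0.03],"turn":[0,0,0]},{"jaw":1,"linear":[0.055,-0.08,-0.05],"turn":[0,0,0]},{"jaw":1,"linear":[0.07,-0.102,-0.08],"turn":[0,0,0]},{"jaw":1,"linear":[0.07,-0.102,-0.11],"turn":[0,0,0]},{"jaw":1,"linear":[0.07,-0.102,-0.12],"turn":[0,0,0]},{"jaw":1,"linear":[0.07,-0.102,-0.12],"turn":[0,0,0]},{"jaw":1,"linear":[0.07,-0.102,-0.12],"turn":[0,0,0]}]'
python3 - <<'E'
from h import *
c=cap('scene'); im=c['pixels'][200:360,290:480]
cv2.imwrite('pics/s2.png',cv2.resize(im,None,fx=3.5,fy=3.5)[:,:,::-1])
print(manip.get_state()['tcp_pos'],proj(c,[.5197,.1794,.054]),proj(c,manip.get_state()['tcp_pos']))
E
```

```text
time: 1.35
tcp_pos: [0.4918, 0.1485, 0.0781]
eef_rot: [-0.002, 0.326, 0.945, -0.001]
ft_force: [-0.3, -0.3, 0.2]
gripper_width: 0.0004
[0.49303491 0.1491658  0.07952641] [399.49302807 269.92476725] [385.96472587 252.26392251]
```

View pics/s2.png

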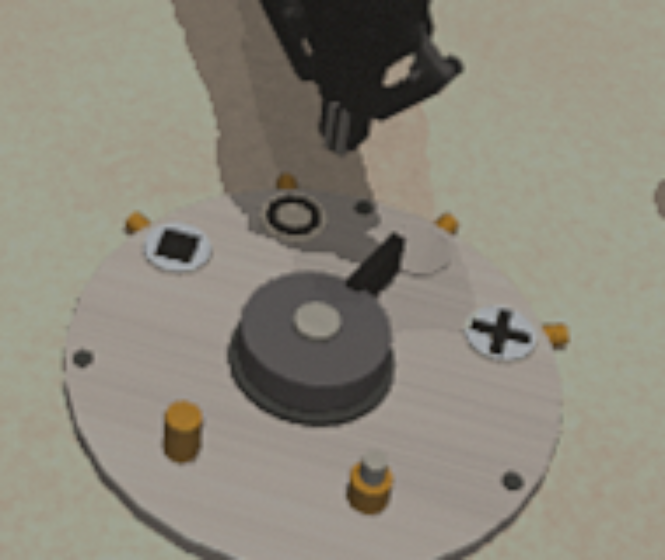

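```bash
python3 - <<'E'
from h import *
for n in('scene','top'):
    c=cap(n); g=cv2.cvtColor(c['pixels'],cv2.COLOR_RGB2GRAY); t=manip.get_state()['tcp_pos']
    p=proj(c,t); u,v=p.round().astype(int); print(n,t,p); print(u-12,v-20); print(g[v-20:v+8,u-12:u+14])
E
```

```text
scene [0.49376049 0.14956543 0.08037929] [386.21383533 252.22288848]
374 232
[[ 97  94  94  94  95  95  99  89  30  35  60  61  36  45  69  62  47  28
   32  27  29  29  28  24  26  22]
 [ 95  96  97  95  94  95 100  85  26  38  64  59  31  44  69  65  50  26
   30  27  31  24  50  69  25  13]
 [ 96  97  96  95  94  95  98  85  19  40  69  59  28  48  69  62  46  25
   30  32  28  22  87 145 129 120]
 [ 96  96  96  95  95  96  93  72  18  46  70  58  31  55  67  61  38  28
   29  29  25  26  97 161 154 147]
 [ 97  98  98  93  94  95  98  76  20  45  65  50  33  60  67  59  33  28
   31  27  26  33 103 158 151 148]
 [ 97  97  99  97  97  99 102  85  22  45  65  44  38  63  67  56  29  27
   31  30  23  51 117 153 149 146]
 [ 97  98  97  95  97  99 101  91  58  55  64  43  41  68  66  57  27  30
   29  26  18  60 127 152 147 145]
 [ 93  94  95  95  99  99  98  96  84  68  58  31  42  67  65  51  26  31
   29  24  45 105 145 148 146 147]
 [ 93  93  95  95  95  97  96  96  91  67  58  31  46  69  64  48  26  25
   20  41  98 142 145 143 145 146]
 [ 96  94  96  95  94  95  95  95  88  66 
[... 4457 characters left out ...]
27  12  10
   25  25  32  36  38  37  40  34]
 [ 99 106  98  99  94  93  86  89  85  79  73  67  61  57  44  34  17  17
   40  28  22  30  39  38  47  42]
 [102  98  98  98  96  92  90  89  81  76  75  68  61  54  44  39  15  27
   37  27  11  19  33  46  45  36]
 [102 103 101  94  94  94  89  89  82  78  74  69  60  55  47  35  22  20
   10  12  18  13  32  42  37  43]
 [105  99  97  98  97  92  87  87  83  77  75  70  64  56  42  55  44  36
   15  13   6  28  20  19  24  79]
 [101 104 103  97  95  94  90  86  82  79  77  70  65  62  41  41  48  66
   61  39  18  15  20  24  65 122]
 [104 102  98  96  96  95  92  87  84  81  76  68  66  57  44  44  58  65
   84  76  62  43  19  38 111 137]]
```

The fingertips appear about 8 px above the projected TCP, roughly 20 mm higher. The tab projects correctly, so the camera is fine. I'll go down cautiously and look again before pushing.

```bash
python3 -m inch '[{"jaw":1,"linear":[0,0,-0.02],"turn":[0,0,0]},{"jaw":1,"linear":[0,0,-0.04],"turn":[0,0,0]},{"jaw":1,"linear":[0,0,-0.046],"turn":[0,0,0]},{"jaw":1,"linear":[0,0,-0.046],"turn":[0,0,0]},{"jaw":1,"linear":[0,0,-0.046],"turn":[0,0,0]}]'
python3 - <<'E'
from h import *
c=cap('scene'); im=c['pixels'][210:310,320:460]
t=manip.get_state()['tcp_pos'];print(t,proj(c,t)-[320,210])
cv2.imwrite('pics/s3.png',cv2.resize(im,None,fx=5,fy=5)[:,:,::-1])
E
```

```text
time: 1.92
tcp_pos: [0.4935, 0.1495, 0.0341]
eef_rot: [0.0, 0.325, 0.946, 0.0]
ft_force: [0.6, 0.4, 1.1]
gripper_width: -0.0002
[0.49404936 0.1494517  0.03449804] [63.9133126  57.08974346]
```

View pics/s3.png

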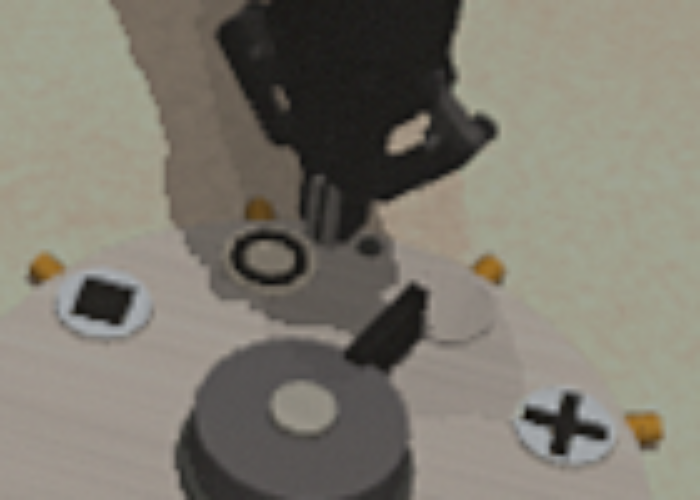

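```bash
python3 -m inch '[{"jaw":1,"linear":[0,0,-0.005],"turn":[0,0,0]},{"jaw":1,"linear":[0,0,-0.01],"turn":[0,0,0]},{"jaw":1,"linear":[0,0,-0.01],"turn":[0,0,0]},{"jaw":1,"linear":[0,0,-0.01],"turn":[0,0,0]}]'
python3 - <<'E'
from h import *
c=cap('top'); im=c['pixels'][150:270,190:350]
t=manip.get_state()['tcp_pos'];
o=np.array([190,150])
for z in(.024,.05,.1,.15): print(z,(proj(c,[t[0],t[1],z])-o)*5)
im=cv2.convertScaleAbs(im,alpha=1.8)
cv2.imwrite('pics/t3.png',cv2.resize(im,None,fx=5,fy=5)[:,:,::-1])
c=ld('scene');print(ray(c,386,259,.034),ray(c,386,259,.055))
c=cap('scene');print(proj(c,t));g=cv2.cvtColor(c['pixels'],cv2.COLOR_RGB2GRAY);print(g[252:274:1,383:390])
E
```

```text
time: 2.3
tcp_pos: [0.4928, 0.1489, 0.0228]
eef_rot: [-0.0, 0.326, 0.946, -0.0]
ft_force: [-0.9, 0.0, -0.0]
gripper_width: 0.0004
0.024 [374.45948885 374.27871526]
0.05 [369.15780524 363.97327161]
0.1 [358.34425162 342.95382279]
0.15 [346.63241644 320.18828899]
[0.46779525 0.15572956 0.034     ] [0.4889578  0.15215746 0.055     ]
[383.08313282 270.31889293]
[[31 46 70 63 45 26 28]
 [28 44 70 64 48 25 29]
 [33 49 68 63 41 27 29]
 [33 58 70 58 31 28 29]
 [33 59 68 58 31 30 28]
 [39 66 67 58 27 30 29]
 [44 69 65 49 28 30 32]
 [44 71 65 45 23 28 24]
 [50 69 60 40 27 24 53]
 [48 67 61 48 29 50 87]
 [65 61 63 77 82 86 94]
 [95 83 83 92 95 95 92]
 [88 91 90 94 93 95 93]
 [86 89 91 92 89 89 92]
 [91 93 92 92 90 92 91]
 [93 93 93 91 93 91 91]
 [93 91 92 92 93 93 93]
 [88 91 91 93 93 93 95]
 [90 89 89 90 88 90 91]
 [91 90 92 90 89 90 89]
 [88 88 91 90 89 89 89]
 [92 93 92 91 89 90 88]]
```

View pics/t3.png

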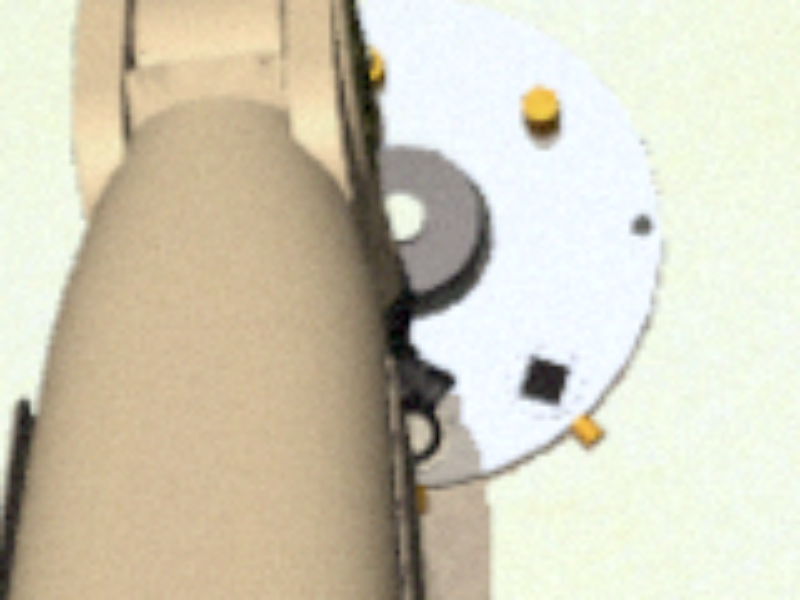

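The body sits where it is expected, but the arm hides the tip in this view. In the scene view the tip ray meets the TCP's x,y at about 20 mm above the TCP, so the visible tip is at about 42 mm and overlaps the tab (24–54 mm). If the TCP is right instead, the tip still clears the base. Next I'll compute the arc.

```bash
python3 - <<'E'
import numpy as np
P=np.array([.579,.1335]);T=np.array([.4935,.1492])
for th in(142.3,135,128,121,114,108,104,102):
    a=np.radians(th);d=-.0185
    print(th,(P+.077*np.array([np.cos(a),np.sin(a)])+d*np.array([np.sin(a),-np.cos(a)])-T).round(3),th-142.3)
E
```

```text
142.3 [0.013 0.017] 0.0
135 [0.018 0.026] -7.300000000000011
128 [0.024 0.034] -14.300000000000011
121 [0.03  0.041] -21.30000000000001
114 [0.037 0.047] -28.30000000000001
108 [0.044 0.052] -34.30000000000001
104 [0.049 0.055] -38.30000000000001
102 [0.051 0.056] -40.30000000000001
```

```bash
python3 -m inch '[{"jaw":1,"linear":[0.007,0.009,0],"turn":[0,0,0]},{"jaw":1,"linear":[0.013,0.017,0],"turn":[0,0,0]},{"jaw":1,"linear":[0.018,0.026,0],"turn":[0,0,-7]},{"jaw":1,"linear":[0.018,0.026,0],"turn":[0,0,-7]}]'
python3 -m inch '[{"jaw":1,"linear":[0.003,0.004,0],"turn":[0,0,-3.5]},{"jaw":1,"linear":[0.006,0.008,0],"turn":[0,0,-7]},{"jaw":1,"linear":[0.009,0.011,0],"turn":[0,0,-10]},{"jaw":1,"linear":[0.012,0.015,0],"turn":[0,0,-14]},{"jaw":1,"linear":[0.012,0.015,0],"turn":[0,0,-14]}]'
python3 - <<'E'
from h import *
c=cap('scene'); im=c['pixels'][210:310,320:460]
cv2.imwrite('pics/s4.png',cv2.resize(im,None,fx=5,fy=5)[:,:,::-1])
E
```

```text
time: 2.73
tcp_pos: [0.5133, 0.1769, 0.0234]
eef_rot: [0.001, 0.383, 0.924, 0.001]
ft_force: [0.0, -0.1, -0.6]
gripper_width: 0.0004
time: 3.15
tcp_pos: [0.524, 0.1907, 0.0231]
eef_rot: [0.0, 0.492, 0.871, 0.0]
ft_force: [-0.2, 0.0, 0.4]
gripper_width: 0.0001
```

View pics/s4.png

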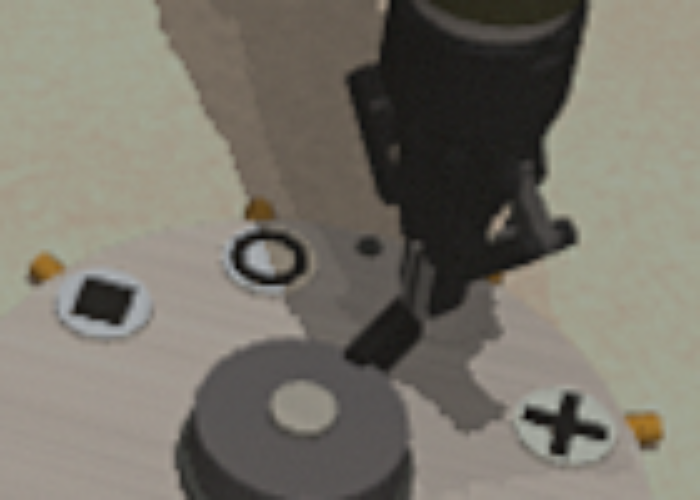

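```bash
python3 - <<'E'
from h import *
T=np.array([.2335,.5249,.1982]);y=np.array([.407,.913,0])
for n in('scene','top'):
    c=ld(n)
    for z in(.198,.211,.23): print(n,z,[proj(c,T+s*.0428*y+[0,0,z-.198]).round(1) for s in(-1,0,1)])
im1=cv2.imread('pics/scene1.png')[60:160,500:620];im2=cv2.imread('pics/top1.png')[260:360,30:150]
cv2.imwrite('pics/c5.png',cv2.convertScaleAbs(cv2.resize(np.hstack([im1,im2]),None,fx=3.3,fy=3.3),alpha=2))
c=ld('scene');t=manip.get_state()['tcp_pos'];print(t,(proj(c,t)-[320,210])*5,(proj(c,t+[0,0,.02])-[320,210])*5,(proj(c,t-[0.027,0,0])-[320,210])*5)
E
```

```text
scene 0.198 [array([525.3, 141.7]), array([543.9, 146.1]), array([563. , 150.7])]
scene 0.211 [array([526.9, 136.9]), array([545.7, 141.3]), array([565. , 145.9])]
scene 0.23 [array([529.4, 129.8]), array([548.4, 134.2]), array([568. , 138.7])]
top 0.198 [array([110.8, 321.7]), array([ 95. , 314.2]), array([ 79.2, 306.7])]
top 0.211 [array([108.3, 321.6]), array([ 92.3, 314. ]), array([ 76.4, 306.4])]
top 0.23 [array([104.6, 321.5]), array([ 88.3, 313.7]), array([ 72.1, 306. ])]
[0.52346397 0.19038636 0.02296878] [414.26095368 355.77838563] [420.38079959 324.56007179] [409.0391459 310.9721616]
```

View pics/c5.png

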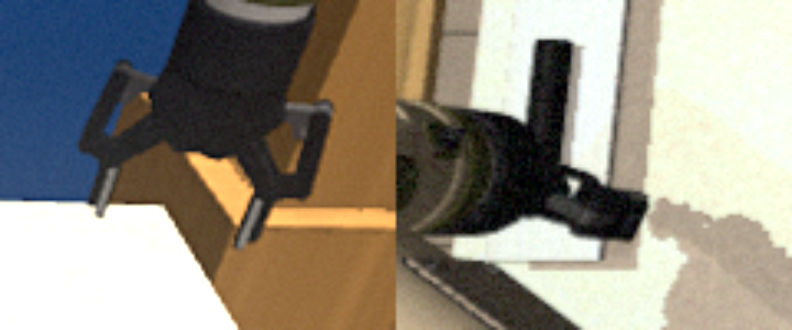

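Two views agree that the real finger tips sit about 30 mm above the reported TCP, with no sideways offset. In the last push they passed just over the tab, with no force and the tab unmoved. I'll back off, descend further and check.

```bash
python3 -m inch '[{"jaw":1,"linear":[-0.010,-0.014,0.003],"turn":[0,0,7]},{"jaw":1,"linear":[-0.02,-0.028,0.003],"turn":[0,0,14]},{"jaw":1,"linear":[-0.03,-0.041,0.003],"turn":[0,0,21]},{"jaw":1,"linear":[-0.03,-0.041,0.0],"turn":[0,0,21]},{"jaw":1,"linear":[-0.03,-0.041,-0.008],"turn":[0,0,21]},{"jaw":1,"linear":[-0.03,-0.041,-0.014],"turn":[0,0,21]},{"jaw":1,"linear":[-0.03,-0.041,-0.014],"turn":[0,0,21]}]'
python3 -m inch '[{"jaw":1,"linear":[0,0,-0.003],"turn":[0,0,0]},{"jaw":1,"linear":[0,0,-0.006],"turn":[0,0,0]},{"jaw":1,"linear":[0,0,-0.009],"turn":[0,0,0]},{"jaw":1,"linear":[0,0,-0.009],"turn":[0,0,0]}]'
python3 - <<'E'
from h import *
c=cap('scene'); im=c['pixels'][210:310,320:460]
t=manip.get_state()['tcp_pos'];print(t)
for d in(.02,.025,.03,.035):print(d,(proj(c,t+[0,0,d])-[320,210])*5,(proj(c,t+[0.011,0,d])-[320,210])*5)
cv2.imwrite('pics/s6.png',cv2.convertScaleAbs(cv2.resize(im,None,fx=5,fy=5)[:,:,::-1],alpha=1.6))
E
```

```text
time: 3.78
tcp_pos: [0.4926, 0.1492, 0.0075]
eef_rot: [-0.001, 0.326, 0.945, -0.0]
ft_force: [-0.0, 0.1, 0.2]
gripper_width: -0.0004
time: 4.12
tcp_pos: [0.4928, 0.1491, -0.0007]
eef_rot: [-0.0, 0.325, 0.946, -0.0]
ft_force: [0.3, 0.7, -0.2]
gripper_width: 0.0
[ 4.92843268e-01  1.49049288e-01 -3.90124299e-04]
0.02 [314.99306681 306.5308383 ] [316.38796504 324.45432719]
0.025 [316.1645247  298.83057956] [317.57250328 316.75279903]
0.03 [317.34327676 291.08237457] [318.76447221 309.00295867]
0.035 [318.52939133 283.28577411] [319.96394196 301.20435008]
```

View pics/s6.png

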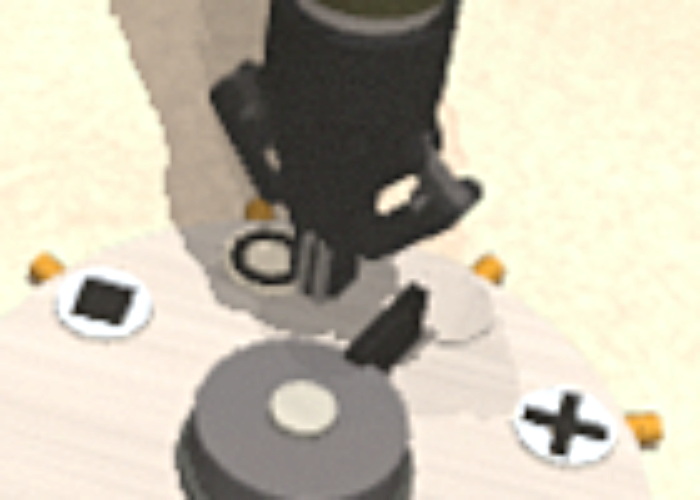

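No contact with the TCP reading at z≈0, below the base top, so the tip really is about 32 mm higher. That puts it at about 0.032, level with the tab. The tab is still at (390,320), with the fingers beside it at (320,300). Pushing now.

```bash
python3 -m inch '[{"jaw":1,"linear":[0.007,0.009,0],"turn":[0,0,0]},{"jaw":1,"linear":[0.013,0.017,0],"turn":[0,0,0]},{"jaw":1,"linear":[0.018,0.026,0],"turn":[0,0,-7]},{"jaw":1,"linear":[0.018,0.026,0],"turn":[0,0,-7]}]'
python3 -m inch '[{"jaw":1,"linear":[0.003,0.004,0],"turn":[0,0,-3.5]},{"jaw":1,"linear":[0.006,0.008,0],"turn":[0,0,-7]},{"jaw":1,"linear":[0.009,0.011,0],"turn":[0,0,-10]},{"jaw":1,"linear":[0.012,0.015,0],"turn":[0,0,-14]},{"jaw":1,"linear":[0.012,0.015,0],"turn":[0,0,-14]}]'
python3 - <<'E'
from h import *
c=cap('scene')
g=cv2.cvtColor(c['pixels'],cv2.COLOR_RGB2GRAY); m=((g<45)*255).astype(np.uint8); m[:, :380]=0; m[:262]=0;m[330:]=0;m[:,450:]=0
n,l,s,ce=cv2.connectedComponentsWithStats(m); print(s[1:],ce[1:])
P=np.array([.579,.1335])
for th in(142.3,128,121,102.3):
    a=np.radians(th);print(th,[proj(c,[*(P+r*np.array([np.cos(a),np.sin(a)])),.054]).round() for r in(.05,.09)])
cv2.imwrite('pics/s7.png',cv2.convertScaleAbs(cv2.resize(c['pixels'][210:310,320:460],None,fx=5,fy=5)[:,:,::-1],alpha=1.6))
E
```

```text
time: 4.5
tcp_pos: [0.5126, 0.1765, 0.0003]
eef_rot: [0.001, 0.384, 0.924, 0.0]
ft_force: [-0.8, -2.3, 1.3]
gripper_width: -0.0004
time: 4.92
tcp_pos: [0.5241, 0.1908, 0.0002]
eef_rot: [0.0, 0.492, 0.871, 0.001]
ft_force: [0.4, 0.8, 0.2]
gripper_width: -0.0002
[[380 262   1   3   3]
 [394 262  34  30 471]
 [429 263   4   5  12]
 [399 269   1   4   4]
 [425 289  16  12  61]
 [401 301   1   2   2]
 [397 304   3   3   4]
 [397 309   1   1   1]
 [381 317   1   1   1]
 [383 317   1   1   1]
 [387 316   2   1   2]
 [392 316   4   3   4]
 [389 319   2   1   2]
 [384 320   4   1   4]] [[380.         263.        ]
 [408.91507431 274.36730361]
 [430.5        265.        ]
 [399.         270.5       ]
 [432.36065574 294.47540984]
 [401.         301.5       ]
 [398.25       305.25      ]
 [397.         309.        ]
 [381.         317.        ]
 [383.         317.        ]
 [387.5        316.        ]
 [393.5        317.25      ]
 [389.5        319.        ]
 [385.5        320.        ]]
142.3 [array([393., 276.]), array([403., 266.])]
128 [array([398., 280.]), array([411., 272.])]
121 [array([399., 281.]), array([415., 275.])]
102.3 [array([403., 287.]), array([421., 285.])]
```

View pics/s7.png

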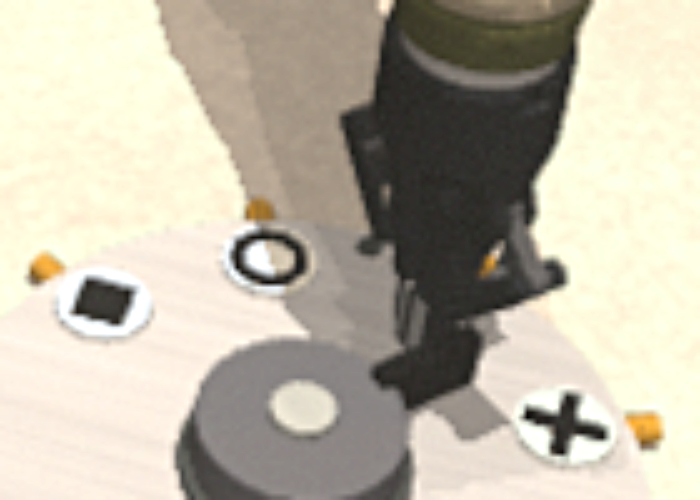

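The tab is being pushed and is past half-way, with its tip near (415,282). Continuing to just short of the stop.

```bash
python3 -m inch '[{"jaw":1,"linear":[0.004,0.003,0],"turn":[0,0,-4]},{"jaw":1,"linear":[0.007,0.006,0],"turn":[0,0,-7]},{"jaw":1,"linear":[0.010,0.009,0],"turn":[0,0,-10]},{"jaw":1,"linear":[0.014,0.011,0],"turn":[0,0,-14]},{"jaw":1,"linear":[0.014,0.011,0],"turn":[0,0,-14]},{"jaw":1,"linear":[0.014,0.011,0],"turn":[0,0,-14]}]'
python3 -m inch '[{"jaw":1,"linear":[-0.012,-0.004,0],"turn":[0,0,0]},{"jaw":1,"linear":[-0.025,-0.008,0],"turn":[0,0,0]},{"jaw":1,"linear":[-0.03,-0.01,0.015],"turn":[0,0,0]},{"jaw":1,"linear":[-0.03,-0.01,0.05],"turn":[0,0,0]},{"jaw":1,"linear":[-0.03,-0.01,0.09],"turn":[0,0,0]},{"jaw":1,"linear":[-0.03,-0.01,0.12],"turn":[0,0,0]},{"jaw":1,"linear":[-0.03,-0.01,0.12],"turn":[0,0,0]}]'
python3 - <<'E'
from h import *
c=cap('scene')
P=np.array([.579,.1335])
g=cv2.cvtColor(c['pixels'],cv2.COLOR_RGB2GRAY)
for th in(112,107,102.3,98):
    a=np.radians(th);print(th,[proj(c,[*(P+r*np.array([np.cos(a),np.sin(a)])),.054]).round(1)*5-[1600,1050] for r in(.05,.09)])
cv2.imwrite('pics/s8.png',cv2.convertScaleAbs(cv2.resize(c['pixels'][210:310,320:460],None,fx=5,fy=5)[:,:,::-1],alpha=1.6))
E
```

```text
time: 5.47
tcp_pos: [0.5373, 0.2009, 0.0001]
eef_rot: [0.0, 0.593, 0.805, 0.0]
ft_force: [-0.4, -0.2, -0.2]
gripper_width: 0.0004
time: 6.05
tcp_pos: [0.511, 0.1917, 0.1269]
eef_rot: [0.004, 0.593, 0.805, 0.004]
ft_force: [-0.0, -1.5, -0.5]
gripper_width: 0.0002
112 [array([406.5, 370. ]), array([491.5, 347. ])]
107 [array([411. , 377.5]), array([499.5, 360.5])]
102.3 [array([414. , 384.5]), array([506., 373.])]
98 [array([416.5, 391. ]), array([510.5, 385. ])]
```

View pics/s8.png

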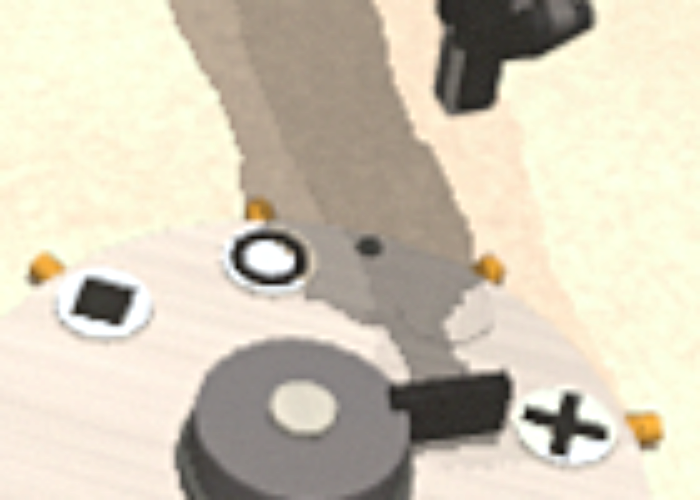

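The tab now points at the cross label: its tip is at (510,375) in the crop, against a predicted (506,373) for the stop. The fingers are clear of it. Next is the button: the top view gives (0.484,-0.261) and the scene view (0.492,-0.260). I'll use (0.487,-0.2605), at about 0.50 m reach.

```bash
python3 - <<'E'
from h import *
c=cap('top');g=cv2.cvtColor(c['pixels'],cv2.COLOR_RGB2GRAY); print(manip.get_state()['tcp_pos'])
E
python3 -m inch '[{"jaw":1,"linear":[-0.024,-0.452,0.02],"turn":[0,0,0]},{"jaw":1,"linear":[-0.024,-0.452,0.02],"turn":[0,0,0]},{"jaw":1,"linear":[-0.024,-0.452,0.02],"turn":[0,0,0]},{"jaw":1,"linear":[-0.024,-0.452,0.02],"turn":[0,0,0]},{"jaw":1,"linear":[-0.024,-0.452,0.02],"turn":[0,0,0]},{"jaw":1,"linear":[-0.024,-0.452,0.02],"turn":[0,0,0]},{"jaw":1,"linear":[-0.024,-0.452,0.02],"turn":[0,0,0]},{"jaw":1,"linear":[-0.024,-0.452,0.02],"turn":[0,0,0]}]'
```

```text
[0.5082091  0.19104781 0.12165536]
time: 6.82
tcp_pos: [0.4875, -0.1429, 0.1329]
eef_rot: [-0.002, 0.594, 0.804, -0.0]
ft_force: [0.9, -0.7, 0.4]
gripper_width: 0.0001
```

```bash
python3 -m inch '[{"jaw":1,"linear":[0,-0.04,0],"turn":[0,0,0]},{"jaw":1,"linear":[0,-0.08,-0.01],"turn":[0,0,0]},{"jaw":1,"linear":[0,-0.115,-0.02],"turn":[0,0,0]},{"jaw":1,"linear":[0,-0.118,-0.05],"turn":[0,0,0]},{"jaw":1,"linear":[0,-0.118,-0.08],"turn":[0,0,0]},{"jaw":1,"linear":[0,-0.118,-0.09],"turn":[0,0,0]},{"jaw":1,"linear":[0,-0.118,-0.09],"turn":[0,0,0]},{"jaw":1,"linear":[0,-0.118,-0.09],"turn":[0,0,0]}]'
python3 - <<'E'
from h import *
c=cap('top');g=cv2.cvtColor(c['pixels'],cv2.COLOR_RGB2GRAY)
P=np.array([.579,.1335]);sc=[]
for th in range(80,160,2):
    a=np.radians(th);v=[]
    for r in np.linspace(.055,.085,10):
        u=proj(c,[*(P+r*np.array([np.cos(a),np.sin(a)])),.054]).round().astype(int); v.append(g[u[1],u[0]])
    sc.append((th,int(np.mean(v))))
print([s for s in sc if s[1]<70])
s=cap('scene'); t=manip.get_state()['tcp_pos']; print(t)
cr=lambda c,x,y:cv2.resize(c['pixels'][y:y+90,x:x+90],None,fx=4.3,fy=4.3)
cv2.imwrite('pics/b9.png',cv2.convertScaleAbs(np.hstack([cr(s,160,200),cr(c,365,180)]),alpha=1.7)[:,:,::-1])
print(proj(s,t+[0,0,.032]),proj(c,t+[0,0,.032]))
E
```

```text
time: 7.48
tcp_pos: [0.4884, -0.2585, 0.0439]
eef_rot: [-0.002, 0.594, 0.804, 0.0]
ft_force: [-0.1, 0.0, 0.0]
gripper_width: -0.0001
[(100, 25), (102, 16), (104, 22), (106, 11), (108, 4), (110, 12), (112, 33), (114, 64)]
[ 0.49035514 -0.25960969  0.04603682]
[198.62909993 244.54836011] [410.62419269 222.20442285]
```

View pics/b9.png

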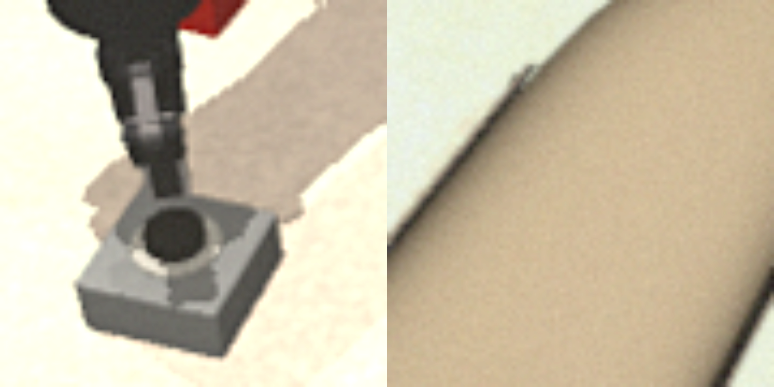

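The fingers hang directly above the grey box's button: tip at about (199,246), button centre at (201,254), with the tip about 28 mm above it. One stricter check of the tab angle from stored pixels before pressing.

```bash
python3 - <<'E'
from h import *
P=np.array([.579,.1335])
for n in('top','scene'):
    c=ld(n);g=cv2.GaussianBlur(cv2.cvtColor(c['pixels'],cv2.COLOR_RGB2GRAY),(1,1),0)
    for r in(.065,.075,.085):
        o=[]
        for th in range(84,122,2):
            a=np.radians(th);u=proj(c,[*(P+r*np.array([np.cos(a),np.sin(a)])),.054]).astype(np.float32)
            o.append(int(cv2.getRectSubPix(g,(1,1),(float(u[0]),float(u[1])))[0,0]))
        print(n,r,o)
E
python3 -m inch '[{"jaw":1,"linear":[-0.002,0,-0.01],"turn":[0,0,0]},{"jaw":1,"linear":[-0.002,0,-0.018],"turn":[0,0,0]},{"jaw":1,"linear":[-0.002,0,-0.022],"turn":[0,0,0]},{"jaw":1,"linear":[-0.002,0,-0.022],"turn":[0,0,0]},{"jaw":1,"linear":[-0.002,0,-0.022],"turn":[0,0,0]}]'
```

```text
top 0.065 [141, 140, 140, 141, 142, 137, 118, 69, 31, 21, 21, 12, 3, 7, 22, 53, 78, 94, 100]
top 0.075 [141, 142, 140, 142, 141, 141, 134, 93, 37, 22, 22, 12, 3, 13, 39, 76, 99, 106, 131]
top 0.085 [141, 140, 141, 145, 141, 143, 142, 128, 43, 16, 21, 6, 9, 40, 76, 93, 104, 125, 141]
scene 0.065 [33, 34, 35, 34, 33, 33, 35, 37, 35, 30, 77, 131, 163, 156, 153, 153, 156, 159, 157]
scene 0.075 [33, 33, 33, 32, 33, 33, 34, 37, 34, 39, 74, 134, 160, 157, 156, 156, 145, 126, 122]
scene 0.085 [127, 112, 99, 73, 51, 33, 30, 34, 34, 22, 96, 171, 157, 152, 151, 152, 145, 122, 147]
time: 8.0
tcp_pos: [0.4872, -0.2593, 0.0225]
eef_rot: [-0.0, 0.595, 0.804, 0.0]
ft_force: [-0.5, 0.1, -0.1]
gripper_width: -0.0
```

Tab edges give 102.7° (top) and 100.6° (scene), against 102.3° wanted, so the selector is set. Pressing in small steps.

```bash
python3 -m inch '[{"jaw":1,"linear":[0,0,-0.004],"turn":[0,0,0]},{"jaw":1,"linear":[0,0,-0.006],"turn":[0,0,0]},{"jaw":1,"linear":[0,0,-0.006],"turn":[0,0,0]}]'
python3 -m inch '[{"jaw":1,"linear":[0,0,-0.002],"turn":[0,0,0]},{"jaw":1,"linear":[0,0,-0.003],"turn":[0,0,0]},{"jaw":1,"linear":[0,0,-0.003],"turn":[0,0,0]}]'
```

```text
time: 8.25
tcp_pos: [0.4876, -0.2597, 0.0165]
eef_rot: [0.0, 0.595, 0.804, 0.0]
ft_force: [-1.0, -0.1, 1.0]
gripper_width: -0.0
time: 8.5
tcp_pos: [0.4876, -0.2598, 0.0139]
eef_rot: [0.0, 0.595, 0.804, 0.0]
ft_force: [-0.4, 0.0, 3.6]
gripper_width: 0.0002
```

```bash
python3 -m inch '[{"jaw":1,"linear":[0,0,-0.002],"turn":[0,0,0]},{"jaw":1,"linear":[0,0,-0.003],"turn":[0,0,0]},{"jaw":1,"linear":[0,0,-0.003],"turn":[0,0,0]}]'
python3 -m inch '[{"jaw":1,"linear":[0,0,-0.001],"turn":[0,0,0]},{"jaw":1,"linear":[0,0,-0.002],"turn":[0,0,0]},{"jaw":1,"linear":[0,0,-0.002],"turn":[0,0,0]}]'
```

```text
time: 8.75
tcp_pos: [0.4877, -0.2598, 0.0117]
eef_rot: [0.001, 0.595, 0.804, -0.0]
ft_force: [-2.3, 1.7, 9.3]
gripper_width: -0.0
time: 9.0
tcp_pos: [0.4878, -0.2599, 0.0116]
eef_rot: [0.001, 0.595, 0.804, -0.0]
ft_force: [-5.8, 3.9, 22.2]
gripper_width: 0.0001
```

Force rose to 22 N with the tip stopped, so the button is at its hard stop and fully down. Lifting off.

```bash
python3 -m inch '[{"jaw":1,"linear":[0,0,0.015],"turn":[0,0,0]},{"jaw":1,"linear":[0,0,0.04],"turn":[0,0,0]},{"jaw":1,"linear":[0,0,0.08],"turn":[0,0,0]},{"jaw":1,"linear":[0,0,0.11],"turn":[0,0,0]},{"jaw":1,"linear":[0,0,0.12],"turn":[0,0,0]},{"jaw":1,"linear":[0,0,0.12],"turn":[0,0,0]},{"jaw":1,"linear":[0,0,0.12],"turn":[0,0,0]},{"jaw":1,"linear":[0,0,0.12],"turn":[0,0,0]}]'
python3 - <<'E'
from h import *
old=cv2.imread('pics/scene1.png')[:,:,::-1]
c=cap('scene','fin.png');g=cv2.cvtColor(c['pixels'],cv2.COLOR_RGB2GRAY)
for nm,im in(('before',old),('after',c['pixels'])):
    q=cv2.cvtColor(np.ascontiguousarray(im),cv2.COLOR_RGB2GRAY)
    m=((q<45)*255).astype(np.uint8);z=np.zeros_like(m);z[245:265,188:212]=m[245:265,188:212]
    n,l,s,ce=cv2.connectedComponentsWithStats(z);print(nm,s[1:],ce[1:].round(1))
P=np.array([.579,.1335])
print([int(g[tuple(proj(c,[*(P+.085*np.array([np.cos(a),np.sin(a)])),.054]).round().astype(int)[::-1])]) for a in np.radians(range(92,112,2))])
d=cv2.absdiff(c['pixels'],np.ascontiguousarray(old)).max(2)
for n,(u,v) in dict(fa=(396,338),fb=(342,323),collar=(176,297),cup=(498,252),jar=(541,302),driver=(135,300),spanner=(133,238)).items(): print(n,(d[v-20:v+20,u-20:u+20]>40).sum())
print(manip.get_state()['ft_force'],manip.get_state()['tcp_pos'])
E
```

```text
time: 9.67
tcp_pos: [0.4864, -0.2588, 0.1267]
eef_rot: [-0.002, 0.595, 0.804, 0.0]
ft_force: [0.5, 0.0, -0.8]
gripper_width: 0.0002
before [[194 249  14  12 134]] [[200.1 254.3]]
after [[194 248  14  13 140]] [[200.2 254.2]]
[62, 30, 31, 33, 36, 23, 94, 169, 156, 149]
fa 0
fb 0
collar 0
cup 0
jar 0
driver 0
spanner 0
[ 0.02849317  1.3492576  -0.41220578] [ 0.48619406 -0.25873227  0.12646501]
```

The button is back up, with the same pixels as before. The tab still points at the cross, and no loose part has changed in the picture. Handing in.

```bash
python3 -c "
from plant import manip
print(manip.hand_in())"
```

```text
the job is handed in; nothing more can be done
None
```

The selector is set to the cross label and the start button has been pressed and released. The job is handed in at about 10 s of robot time; no verdict is reported.

- **Selector:** I pushed the tab one stop clockwise from its counter-clockwise side with shut fingers. It read 102.7° in the top view and 100.6° in the scene view, against 102.3° for the cross (about 6° allowed). The fingers were clear of it before I moved on.
- **Button:** I pressed the grey box's button until it stopped against its hard stop, at about 22 N upward force. After I lifted off, its pixels in the scene view matched the first picture to within a pixel, so it is up again.
- **Loose parts:** none of the seven showed any change between the first and last scene pictures.
- **Failed or disagreeing checks:**
  - The real fingertips sat about 32 mm above the reported TCP, contrary to the description. My first push therefore passed over the tab without touching it, and I corrected the height from the images.
  - The two views placed the button 8 mm apart in x. I pressed at a point between them.
- **Pictures:** I viewed 12, the maximum, rather than the planned 8 or so.

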